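Open the safety-capped stain remover bottle in its holder

ROBOT

A 6-joint arm with a two-finger parallel gripper is mounted at the origin on the work surface. World frame = base frame: x ahead of the robot, y to its left, z up, the work surface at z = 0. Lengths are in m, angles in rad, forces in N, time in s.
With the tool pointing down it reaches from about 0.375 to 0.9 m from the base axis. Payload 3.1 kg.
Tool frame: the origin (TCP) lies between the finger pads; the fingertips stand manip.finger_overhang ahead of it and the grasp point (between the pads) lies 5 mm behind it (manip.finger_overhang is the distance from the TCP to the fingertips, in m); z points along the fingers, y is the line along which they close (so a half turn about z gives the same grasp; the last joint's range is limited). The gripper opens to 85 mm and grips with 20 to 120 N. Pads are 22 mm wide; open, the fingers measure 114 mm over their backs; the gripper's body (76 mm by 85 mm) begins 54 mm behind the grasp point. The pads swing forward as they close: fully open they stand 13 mm farther back than shut.
Start: joints at [-1.425, 0.527, 1.433, -0, 1.181, -0.178], TCP at [0.199, -0.592, 0.245] pointing down, gripper open.
Joint ranges: [-3.08, 3.08], [-0.75, 2.2], [0.22, 2.44], [-1.43, 4.57], [0, 2.65], [-2.85, 2.85]. Speed limits (rad/s): [2.79, 2.79, 3.14, 3.14, 3.14, 3.14].

INTERFACE

Orientations are given as a unit quaternion [x, y, z, w].
In Python, from station import manip gives the robot as it stands.
- The arm moves only by the tool drive_tool, never from a script. Its argument "plan" is a list of rows, each a list of 7 numbers: the shift along the tool's x, y, z in m, then the turn, a rotation vector about the tool's x, y, z in degrees, then the opening, from -1 (shut) to 1 (fully open). In form: [[x, y, z, wx, wy, wz, gripper], ...]. A call has 1 to 10 rows; each row shifts and turns the commanded pose from where the row before left it, along the tool's axes as they then stand; what a row does not reach is not made up. A row lasts 1/10 s, in which the tool goes at most 50 mm and 8.59 degrees, less where a joint would pass 70% of its speed; a pose out of reach is approached as far as the arm can. A call is refused whole if a number of a shift passes 0.05 or a number of a turn 8.59, either way. A call with a gripper value outside its range is refused whole. The fingers move at their own pace and stop on an object; "newtons" is the grip in N (left out, the last holds). Time passes only in rows, so rows that do not move let the fingers close. It gives the time, the measured TCP pose, the force, the opening and the grip force at its end, in the units of the state.
- manip.sense(): the state, without advancing time (a new reading comes with each control period).
- manip.snapshot(name): name is "scene" or "top" or "wrist"; returns a dict with "image" (480x640x3 uint8, red, green, blue), "z_map" (480x640 float32, m along the optical axis (not along the pixel's ray), 0 where there is no reading), "fov_y" (degrees; the focal length in pixels is half the picture's height over the tangent of half this angle, whatever the lens; pixels are square), "cx", "cy" (the principal point, pixels), "extrinsics" (4x4, takes a point from camera to world coordinates); the wrist camera has in their place "mount" (4x4, takes a point from camera to tool coordinates, whose origin is the TCP and whose axes are the flange's). Camera axes: x right, y up, looking along -z (the intrinsics and any distortion apply to the point x, -y, -z); pixel columns grow to the right and rows downward; lengths in m; the calibration is good to about 2 mm. A picture is of the moment at which its call begins: read the wrist's pose just before it.
- manip.sign_off(): hands the job in; it is judged then, once.
The state is a dict: "t": time; "q": joint angles; "qd": joint speeds; "tau": joint torques, N m; "tcp_pos": TCP position; "tool_rot": TCP orientation; "force": force on the tool from outside, world axes, zero at the start; "ft_torque": the same for the moment, N m; "finger_gap": opening from 0.0 (shut) to 1.0 (fully open); "gripper_force": force on a finger pad.
Only numpy, scipy, OpenCV 4.12 (cv2) and the standard library are available. Lean on these libraries where they do the work, as an engineer would, in place of code of your own. Each camera call takes 0.05 s, during which the arm holds its last target. There are 200 camera calls.

TASK

Stand the flat-sided stain remover bottle (the rectangular one, on the counter with its safety cap on) flat and square, fully down in the rectangular metal pocket on the counter, which keeps it from turning. Then push its cap down and, while pushing, twist it counterclockwise (seen from above) until it is free, lift it straight up and finish while still holding it in the gripper, still and level, about 8 cm above where it sat, over the bottle. The bottle stays seated in the pocket; never tip it over, and do not knock the other things about.

Things in the scene. Friction and masses are not known exactly. Their poses are not given: they have to be found in the camera images.
- bottle: White plastic bottle with a rectangular body, 64 mm (its x) by 48 mm (its y) by 86 mm high, a small shoulder to 92 mm and a round neck of 30 mm diameter to 116 mm; 0.25 to 0.5 kg. Origin: centre of the underside; z up. With the cap on, 127 mm high. It is the same turned half round (also for the pocket). It can be carried by its closed cap.
- cap: Ribbed round black safety cap, 51 mm in diameter, 24 mm high. Origin: centre of its lower rim, z up. Closed, the origin is 103 mm above the bottle's underside, its x along the bottle's x (within 0.1 rad). Pushed down 4 mm or more (hard stop at 6.5 mm; spring 5 N closed, 8.5 N fully down) it turns counterclockwise seen from above; 45 to 75 degrees on it is free to lift; it stops at 85.
- cap_top (a point): centre of the cap's flat top, 24 mm above the cap's origin. Closed, the cap is locked by catches: clockwise is blocked, and it cannot be pulled off or turned without being pushed down. Between the cap's rim and the bottle's shoulder are 11 mm, so fingers should not reach below the rim.
- holder: Aluminium holder fixed to the counter, base plate 130 mm (x) by 110 mm (y): a rectangular pocket open upward, 68 mm (its x) by 52 mm (its y) inside, walls 8 mm thick, up to 43 mm above the counter, with lips flared outward at 45 degrees up to about 50 mm. Origin: on the counter under the pocket's centre.
- pocket_floor (a point): centre of the pocket's floor, 8 mm above the counter, axes as the holder's
- pod_jar: bystander: round pale jar with black lid, 72 mm in diameter, 105 mm high; origin at its underside
- spray_can: bystander: round aluminium can, 52 mm in diameter, 170 mm high; origin at its underside
- carton: bystander: cardboard carton 60 x 120 x 150 mm; origin at its underside
- scoop: bystander: small white measuring cup, 64 mm across, 45 mm high; origin at its underside
- lint_brush: bystander: brush about 180 mm long lying on the counter; origin at its underside
Not all that is in view belongs to the job. Of the things shaped like the cap, the black one is meant. Leave any pink look-alike of the holder alone.

How it is judged:
On the way, in this order (a step that is already met when the one before it is completed fails the run):
1. the bottle, cap on and still locked, stands flat and square on the pocket's floor (z of bottle in the frame of pocket_floor between -0.003 and 0.003 m and horizontal distance between bottle and pocket_floor below 0.0045 m and angle between the x axis of bottle and the x axis of holder, either way round below 0.12 rad and angle between bottle's own z axis and vertical below 0.05 rad and z of cap in the frame of bottle below 0.108 m and angle between the x axis of cap and the x axis of bottle, either way round below 0.3 rad), for 0.2 s.
2. the cap is turned out of its catches while the bottle stands in the pocket (z of bottle in the frame of pocket_floor between -0.003 and 0.003 m and horizontal distance between bottle and pocket_floor below 0.0045 m and angle between the x axis of bottle and the x axis of holder, either way round below 0.12 rad and angle between bottle's own z axis and vertical below 0.05 rad and z of cap in the frame of bottle below 0.108 m and angle between the x axis of cap and the x axis of bottle, either way round above 0.6 rad), for 0.1 s.
At the end, for the whole second after the job is handed in: The bottle stands upright on the pocket's floor (within 3 mm in height, 4.5 mm sideways, 0.12 rad in turn, 0.05 rad in tilt); the cap is in the fingers, touching nothing of the bottle, 40 to 140 mm above its closed place, within 40 mm sideways of the bottle's axis, level within 0.26 rad and still (z of bottle in the frame of pocket_floor between -0.003 and 0.003 m and horizontal distance between bottle and pocket_floor below 0.0045 m and angle between the x axis of bottle and the x axis of holder, either way round below 0.12 rad and angle between bottle's own z axis and vertical below 0.05 rad and z of cap in the frame of bottle between 0.143 and 0.243 m and horizontal distance between cap and bottle below 0.04 m and angle between cap's own z axis and vertical below 0.26 rad and linear speed of cap below 0.03 m/s and contact force between cap and the fingers above 1 N and contact force between cap and bottle below 0.2 N); the arm keeps its last pose, push and grip.
It fails at once if another thing on the counter is moved by more than 4 cm (distance of any of pod_jar, spray_can, carton, scoop, lint_brush from where it was at the start of the episode above 0.04 m).
It fails at once if the bottle is tipped over (angle between bottle's own z axis and vertical above 0.8 rad).
It also fails if it takes over 48 s, if anything falls off the work surface, if the arm or the gripper's body presses on something with over 40 N, if the wrist force passes 120 N, or if a joint passes its speed limit or range.

## Working session

There is one attempt and no reset: what is moved stays moved. The work goes in short steps, Python scripts to look and compute and a tool call to move; the robot and the scene stay as the last step left them, time stands still between calls to the robot, and variables do not carry over. Pictures are saved under pics/ and viewed, at most 10 in all, crops included, and the job is handed in when it is done.

Besides the shell and the picture viewer there is one more tool, called after "Request:" by a JSON object that holds its "method" and its "body", one argument or row to a line. drive_tool: Moves the arm, as the interface text tells. Its arguments: {"type":"object","properties":{"plan":{"type":"array"},"newtons":{"type":"number"}},"required":["plan"]}

```bash
ls; mkdir -p pics; cat > h.py <<'E'
import numpy as np,cv2
from station import manip
from scipy.spatial.transform import Rotation as R
def snap(n):
    s=manip.sense(); d=manip.snapshot(n)
    if 'extrinsics' in d: T=np.array(d['extrinsics'])
    else:
        W=np.eye(4);W[:3,:3]=R.from_quat(s['tool_rot']).as_matrix();W[:3,3]=s['tcp_pos'];T=W@np.array(d['mount'])
    d['T']=T; d['f']=240/np.tan(np.radians(d['fov_y'])/2); return d
def pts(d):
    z=d['z_map'];v,u=np.mgrid[:480,:640]
    P=np.stack([(u-d['cx'])/d['f']*z,-(v-d['cy'])/d['f']*z,-z],-1)
    return P@d['T'][:3,:3].T+d['T'][:3,3]
def ray(d,uv,h):
    uv=np.atleast_2d(uv).astype(float);r=np.c_[(uv[:,0]-d['cx'])/d['f'],-(uv[:,1]-d['cy'])/d['f'],-np.ones(len(uv))]@d['T'][:3,:3].T
    o=d['T'][:3,3];return o+r*((h-o[2])/r[:,2])[:,None]
E
python3 - <<'E'
from h import *
print(manip.finger_overhang,{k:np.round(v,3) for k,v in manip.sense().items()})
for n in('top','scene'):
    d=snap(n);cv2.imwrite(f'pics/{n}.png',d['image'][...,::-1]);np.savez(n,**d)
    print(n,[k for k in d],d['fov_y'],d['cx'],d['cy'],d['T'].round(3),{k:d[k] for k in d if 'dist' in k})
E
```

```text
pics
0.014 {'t': np.float64(0.0), 'q': array([-1.426,  0.528,  1.434,  0.   ,  1.181, -0.179]), 'qd': array([-0.   ,  0.001, -0.001,  0.   ,  0.001,  0.   ]), 'tau': array([ 1.0000e-03, -4.4235e+01, -1.7803e+01, -0.0000e+00,  8.0000e-03,
        0.0000e+00]), 'tcp_pos': array([ 0.199, -0.592,  0.244]), 'tool_rot': array([ 0.987,  0.161,  0.   , -0.001]), 'force': array([-0.711,  0.403,  0.417]), 'ft_torque': array([0.013, 0.009, 0.008]), 'gripper_force': np.float64(0.0), 'finger_gap': np.float64(1.001)}
top ['image', 'z_map', 'fov_y', 'cx', 'cy', 'extrinsics', 'T', 'f'] 52.60406331609295 308.75534788400853 250.61750962652 [[-0.02   0.989 -0.144  0.446]
 [-1.    -0.017  0.021 -0.035]
 [ 0.018  0.144  0.989  0.983]
 [ 0.     0.     0.     1.   ]] {}
scene ['image', 'z_map', 'fov_y', 'cx', 'cy', 'extrinsics', 'T', 'f'] 49.27090862926097 318.0444182799206 235.46062128791493 [[ 0.814 -0.401  0.42   1.062]
 [ 0.58   0.541 -0.609 -0.784]
 [ 0.017  0.74   0.673  0.898]
 [ 0.     0.     0.     1.   ]] {}
```

View pics/top.png

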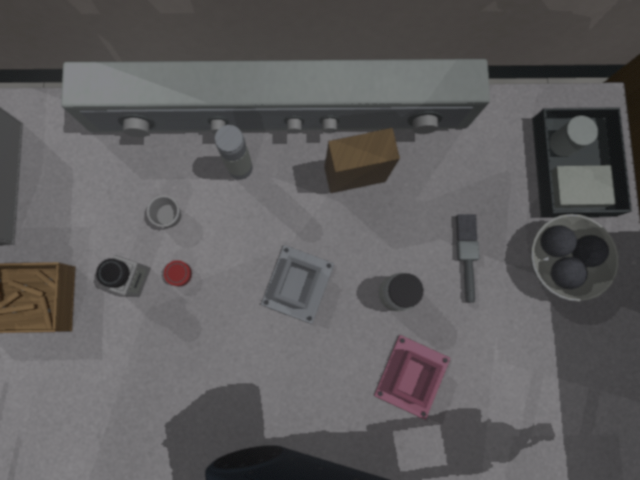

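View pics/scene.png

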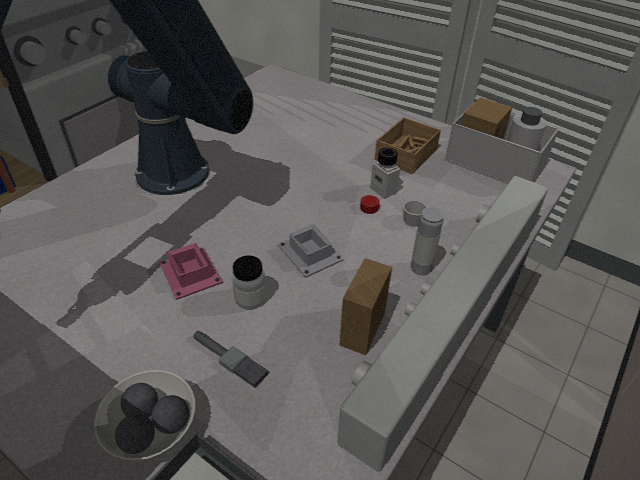

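The top view shows the bottle with its black cap at about (112,273), the grey holder at (297,284) and the pink look-alike at (412,377). In the scene view the bottle is at (386,172) and the holder at (311,248).

```bash
python3 - <<'E'
from h import *
d={k:v for k,v in np.load('top.npz').items()}
P=pts(d);im=d['image'].astype(int)
print('table',P[400,200],P[320,250])
c=ray(d,[[112,272]],.127)[0];print('cap',c,P[272,112])
hsv=cv2.cvtColor(d['image'],cv2.COLOR_RGB2HSV)
# cap top by depth
m=(abs(P[...,2]-.127)<.008)&(np.hypot(P[...,0]-c[0],P[...,1]-c[1])<.05)
q=P[m];print('captop',m.sum(),q.mean(0),(q.max(0)-q.min(0)))
cc=ray(d,[[297,284]],.04)[0];print('holder',cc,P[284,297])
m=(P[...,2]>.036)&(P[...,2]<.06)&(np.hypot(P[...,0]-cc[0],P[...,1]-cc[1])<.07)
q=P[m][:,:2].astype(np.float32);print('rim',m.sum(),cv2.minAreaRect(q),q.mean(0))
m=(P[...,2]>.004)&(P[...,2]<.06)&(np.hypot(P[...,0]-cc[0],P[...,1]-cc[1])<.095)
q=P[m][:,:2].astype(np.float32);print('base',m.sum(),cv2.minAreaRect(q))
m=(P[...,2]>.03)&(P[...,2]<.095)&(np.hypot(P[...,0]-c[0],P[...,1]-c[1])<.08)
q=P[m][:,:2].astype(np.float32);print('body',m.sum(),cv2.minAreaRect(q))
for n,h,uv in(('scoop',.045,(163,212)),('red',.024,(177,273)),('jar',.105,(404,291)),('can',.17,(230,140))):print(n,ray(d,[uv],h)[0])
E
```

```text
table [0.29916439 0.16188969 0.00385928] [0.45117811 0.06477034 0.0022584 ]
cap [0.5388394  0.29394702 0.127     ] [0.53848107 0.29267313 0.13031805]
captop 718 [0.53827036 0.29588829 0.12802408] [0.05065908 0.05139522 0.01424261]
holder [ 0.51845078 -0.03031446  0.04      ] [ 0.52089897 -0.03016555  0.0079603 ]
rim 709 ((0.5221664905548096, -0.03063882887363434), (0.07043281942605972, 0.08633525669574738), 68.44680786132812) [ 0.5228788  -0.03043598]
base 3637 ((0.51859050989151, -0.027479201555252075), (0.18587659299373627, 0.180083766579628), 14.153746604919434)
body 658 ((0.5329616069793701, 0.27563852071762085), (0.09696757048368454, 0.06709003448486328), 75.41293334960938)
scoop [0.66438341 0.23051307 0.045     ]
red [0.54571125 0.20609161 0.024     ]
jar [ 0.49725322 -0.22422829  0.105     ]
can [0.76206102 0.08189514 0.17      ]
```

Request:
{"method": "drive_tool", "body": {
  "plan": [
    [0.03,-0.027,-0.003,0,0,0,1],
    [0.03,-0.027,-0.003,0,0,0,1],
    [0.03,-0.027,-0.003,0,0,0,1],
    [0.03,-0.027,-0.003,0,0,0,1],
    [0.03,-0.027,-0.003,0,0,0,1],
    [0.03,-0.027,-0.003,0,0,0,1],
    [0.03,-0.027,-0.003,0,0,0,1],
    [0.03,-0.027,-0.003,0,0,0,1],
    [0.03,-0.027,-0.003,0,0,0,1],
    [0.03,-0.027,-0.003,0,0,0,1]
  ]
}}

```text
t: 1.1
tcp_pos: [0.3977, -0.2394, 0.2752]
tool_rot: [0.987, 0.161, -0.0, -0.0]
force: [1.5, -0.3, -0.4]
finger_gap: 0.998
gripper_force: 0.0
```

Request:
{"method": "drive_tool", "body": {
  "plan": [
    [0.03,-0.027,-0.003,0,0,0,1],
    [0.03,-0.027,-0.003,0,0,0,1],
    [0.03,-0.027,-0.003,0,0,0,1],
    [0.03,-0.027,-0.003,0,0,0,1],
    [0.03,-0.027,-0.003,0,0,0,1],
    [0,0,0,0,0,0,1],
    [0,0,0,0,0,0,1]
  ]
}}

```text
t: 1.8
tcp_pos: [0.4964, -0.0646, 0.2899]
tool_rot: [0.987, 0.162, -0.001, 0.0]
force: [-0.4, -0.4, 0.0]
finger_gap: 1.003
gripper_force: 0.0
```

```bash
python3 - <<'E'
from h import *
d=snap('wrist');np.savez('w1',**d);cv2.imwrite('pics/w1.png',d['image'][...,::-1])
print(np.round(d['mount'],3),d['fov_y'],d['T'].round(3))
s=manip.sense();print(s['tcp_pos'],s['tool_rot'],s['q'],s['t'],s['force'])
E
```

```text
[[ 0.001  0.957  0.288  0.074]
 [ 1.    -0.001  0.     0.002]
 [ 0.     0.288 -0.957 -0.129]
 [ 0.     0.     0.     1.   ]] 61.56861609623471 [[ 0.321  0.906  0.274  0.567]
 [-0.947  0.308  0.093 -0.042]
 [-0.    -0.29   0.957  0.419]
 [ 0.     0.     0.     1.   ]]
[ 0.49610548 -0.0653931   0.28988923] [ 9.86856666e-01  1.61596656e-01 -6.63339610e-04 -2.70828180e-05] [-3.54389586e-01  3.04142188e-01  1.68255068e+00 -6.64641836e-04
  1.15608011e+00  8.92058112e-01] 1.85 [ 0.01803962 -0.12700479 -0.99150756]
```

View pics/w1.png

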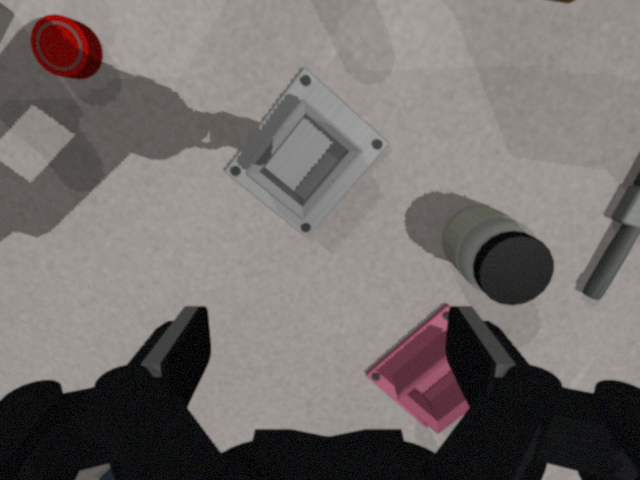

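The wrist view shows the holder's plate with four dark screws at (305,80), (377,144), (306,228) and (236,171). The jar is at (513,267) and the pink look-alike at (430,380).

```bash
cat >> h.py <<'E'
def dots(d,seeds,h,r=9,thr=35):
    g=cv2.cvtColor(d['image'],cv2.COLOR_RGB2GRAY).astype(float);o=[]
    for u,v in seeds:
        p=g[v-r:v+r+1,u-r:u+r+1];w=np.clip(np.percentile(p,50)-thr-p,0,None)
        yy,xx=np.mgrid[v-r:v+r+1,u-r:u+r+1];o.append(((w*xx).sum()/w.sum(),(w*yy).sum()/w.sum()))
    o=np.array(o);return o,ray(d,o,h)
E
python3 - <<'E'
from h import *
d=dict(np.load('w1.npz'));P=pts(d)
o,Q=dots(d,[(305,80),(377,144),(306,228),(236,171)],.008)
print(o.round(1),Q.round(4));print('c',Q.mean(0));print('sides',[np.linalg.norm(Q[i]-Q[i-1]).round(4) for i in range(4)])
print([np.degrees(np.arctan2(*(Q[a]-Q[b])[[1,0]])).round(1) for a,b in((0,1),(3,2),(1,2),(0,3))])
for (u,v) in o.round().astype(int): print('z',P[v-9:v+10,u-9:u+10,2].mean())
cc=Q.mean(0);D=np.hypot(P[...,0]-cc[0],P[...,1]-cc[1])
m=(P[...,2]>.04)&(P[...,2]<.056)&(D<.07);q=P[m][:,:2].astype(np.float32);print('rim',m.sum(),cv2.minAreaRect(q))
m=(P[...,2]>.005)&(P[...,2]<.06)&(D<.1);
m=cv2.morphologyEx(m.astype(np.uint8),cv2.MORPH_OPEN,np.ones((5,5)));q=P[m>0][:,:2].astype(np.float32);print('base',m.sum(),cv2.minAreaRect(q))
print('table',np.median(P[300:330,250:300,2]),'floor z',P[150,300])
E
```

```text
[[305.   80. ]
 [376.7 143.8]
 [305.3 227. ]
 [235.3 170.3]] [[ 0.5908 -0.0112  0.008 ]
 [ 0.5572 -0.097   0.008 ]
 [ 0.4525 -0.056   0.008 ]
 [ 0.4865  0.0296  0.008 ]]
c [ 0.52176845 -0.03362901  0.008     ]
sides [np.float64(0.112), np.float64(0.0921), np.float64(0.1124), np.float64(0.0921)]
[np.float64(68.6), np.float64(68.3), np.float64(-21.4), np.float64(-21.4)]
z 0.009616329800288915
z 0.009211757507326572
z 0.010549257442278772
z 0.009238007783533073
rim 3300 ((0.5215209722518921, -0.03350802883505821), (0.0704832375049591, 0.08667747676372528), 68.52506256103516)
base 14133 ((0.5216019153594971, -0.03353607654571533), (0.11027941852807999, 0.13000699877738953), 68.56221771240234)
table 0.0008044444736526601 floor z [ 0.52694502 -0.02650846  0.00838344]
```

Request:
{"method": "drive_tool", "body": {
  "plan": [
    [0.01,-0.041,0,0,0,0,1],
    [0.01,-0.041,0,0,0,0,1],
    [0.01,-0.041,0,0,0,0,1],
    [0.01,-0.041,0,0,0,0,1],
    [0.01,-0.041,0,0,0,0,1],
    [0.01,-0.041,0,0,0,0,1],
    [0.01,-0.041,0,0,0,0,1],
    [0.01,-0.041,0,0,0,0,1],
    [0,0,0,0,0,0,1],
    [0,0,0,0,0,0,1]
  ]
}}

```text
t: 2.85
tcp_pos: [0.468, 0.2701, 0.2899]
tool_rot: [0.987, 0.161, -0.001, 0.001]
force: [0.3, -1.6, -0.3]
finger_gap: 0.995
gripper_force: 0.0
```

```bash
python3 - <<'E'
from h import *
d=snap('wrist');np.savez('w2',**d);cv2.imwrite('pics/w2.png',d['image'][...,::-1])
s=manip.sense();print(s['tcp_pos'],s['tool_rot'],s['q'],s['t'],s['force'])
P=pts(d);c=np.array([.538,.295]);D=np.hypot(P[...,0]-c[0],P[...,1]-c[1])
m=(abs(P[...,2]-.127)<.005)&(D<.04);q=P[m];print('cap',m.sum(),q.mean(0),cv2.minEnclosingCircle(q[:,:2].astype(np.float32)))
for lo,hi in((.08,.09),(.015,.09)):
  m=(P[...,2]>lo)&(P[...,2]<hi)&(D<.06);q=P[m][:,:2].astype(np.float32);print(lo,m.sum(),cv2.minAreaRect(q))
E
```

```text
[0.46818148 0.26945369 0.28993995] [ 9.87024582e-01  1.60567394e-01 -5.60988081e-04  5.21512586e-04] [ 3.15733558e-01  3.61370657e-01  1.59046238e+00 -9.23805566e-04
  1.19102886e+00  1.56434184e+00] 2.9 [ 0.21258014 -0.37594004 -0.49353587]
cap 4432 [0.53866728 0.2947248  0.12821086] ((0.5382086038589478, 0.294551819562912), 0.02579597570002079)
0.08 932 ((0.5380297303199768, 0.29457300901412964), (0.04790247231721878, 0.0641222596168518), 70.24385833740234)
0.015 932 ((0.5380297303199768, 0.29457300901412964), (0.04790247231721878, 0.0641222596168518), 70.24385833740234)
```

View pics/w2.png

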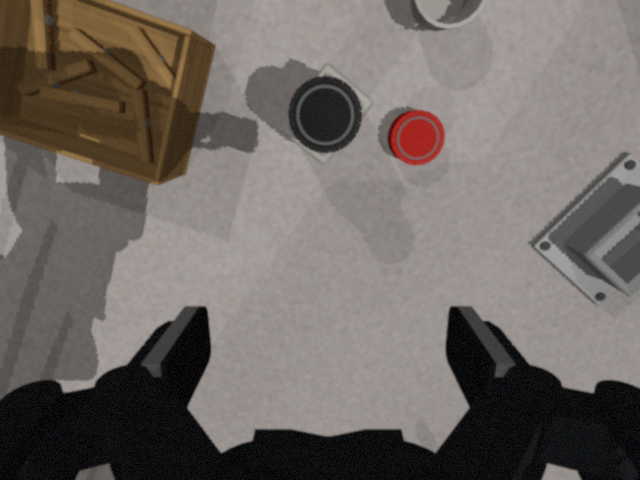

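Request:
{"method": "drive_tool", "body": {
  "plan": [
    [0.037,-0.001,0,0,0,0,1],
    [0.037,-0.001,0,0,0,0,1],
    [0,0,0.04,0,0,0,1],
    [0,0,0.04,0,0,0,1],
    [0,0,0.04,0,0,0,1],
    [0,0,0.03,0,0,0,1],
    [0,0,0.01,0,0,0,1],
    [0,0,0,0,0,0,1],
    [0,0,0,0,0,0,1]
  ],
  "newtons": 70
}}

```text
t: 3.8
tcp_pos: [0.5391, 0.2958, 0.1317]
tool_rot: [0.987, 0.16, 0.001, -0.0]
force: [0.0, 0.1, -0.3]
finger_gap: 0.999
gripper_force: 0.0
```

```bash
python3 - <<'E'
from h import *
d=snap('wrist');cv2.imwrite('pics/w3.png',d['image'][...,::-1])
s=manip.sense();print(s['tcp_pos'],s['tool_rot'],s['t'],s['force'])
P=pts(d);c=np.array([.538,.2946]);D=np.hypot(P[...,0]-c[0],P[...,1]-c[1])
m=(abs(P[...,2]-.127)<.004)&(D<.03);q=P[m];print('cap',m.sum(),q.mean(0),cv2.minEnclosingCircle(q[:,:2].astype(np.float32)))
E
```

```text
[0.53928353 0.29620733 0.13225921] [ 9.87006316e-01  1.60670699e-01  1.84109737e-03 -2.64197318e-04] 3.85 [ 0.80621891 -0.15060579  0.36518763]
cap 13827 [0.54026208 0.2950675  0.12812803] ((0.5382631421089172, 0.29445546865463257), 0.026395564898848534)
```

View pics/w3.png

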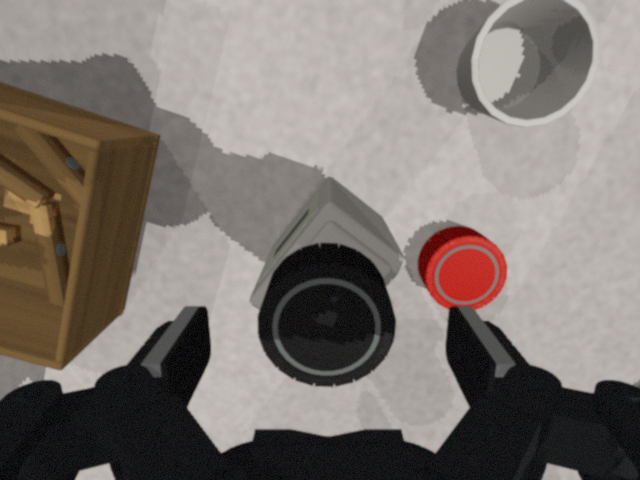

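The wrist view shows the cap centred between the fingers at (327,322), with the body's corner at (328,178). The grasp is aligned, so I descend and close.

Request:
{"method": "drive_tool", "body": {
  "plan": [
    [-0.001,0.001,0.012,0,0,0,1],
    [0,0,0,0,0,0,1],
    [0,0,0,0,0,0,-1],
    [0,0,0,0,0,0,-1],
    [0,0,0,0,0,0,-1],
    [0,0,0,0,0,0,-1],
    [0,0,0,0,0,0,-1],
    [0,0,0,0,0,0,-1],
    [0,0,0,0,0,0,-1],
    [0,0,0,0,0,0,-1]
  ],
  "newtons": 70
}}

```text
t: 4.85
tcp_pos: [0.5371, 0.2956, 0.1186]
tool_rot: [0.987, 0.161, 0.0, -0.0]
force: [-1.4, 2.6, 4.6]
finger_gap: 0.576
gripper_force: 71.4
```

```bash
python3 - <<'E'
from h import *
d=snap('wrist');cv2.imwrite('pics/w4.png',d['image'][...,::-1])
P=pts(d);c=np.array([.538,.2946]);D=np.hypot(P[...,0]-c[0],P[...,1]-c[1])
m=(abs(P[...,2]-.127)<.004)&(D<.03);q=P[m];print('cap',m.sum(),q.mean(0),cv2.minEnclosingCircle(q[:,:2].astype(np.float32)))
m=(P[...,2]>.012)&(P[...,2]<.095)&(D<.06);q=P[m][:,:2].astype(np.float32);print(m.sum(),cv2.minAreaRect(q))
E
```

```text
cap 16695 [0.54049477 0.29506334 0.12750056] ((0.5407965183258057, 0.29556649923324585), 0.02914005145430565)
7408 ((0.539799690246582, 0.29461997747421265), (0.04825763404369354, 0.062025103718042374), 70.16819763183594)
```

View pics/w4.png

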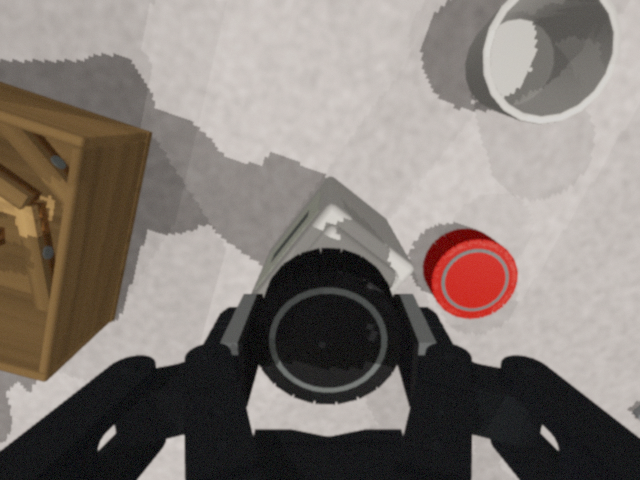

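The cap is gripped between both pads at (328,340), and the bottle hasn't shifted. Next: lift and carry over the holder.

Request:
{"method": "drive_tool", "body": {
  "plan": [
    [0,0,-0.01,0,0,0,-1],
    [0,0,-0.03,0,0,0,-1],
    [0,0,-0.04,0,0,0,-1],
    [0,0,-0.03,0,0,0,-1],
    [0,0,0,0,0,0,-1]
  ]
}}

```text
t: 5.4
tcp_pos: [0.5397, 0.2956, 0.2322]
tool_rot: [0.987, 0.161, 0.004, -0.0]
force: [1.9, 0.4, -4.2]
finger_gap: 0.573
gripper_force: 75.1
```

Request:
{"method": "drive_tool", "body": {
  "plan": [
    [-0.006,0.015,0,0,0,0,-1],
    [-0.013,0.034,0,0,0,0,-1],
    [-0.013,0.034,0,0,0,0,-1],
    [-0.013,0.034,0,0,0,0,-1],
    [-0.013,0.034,0,0,0,0,-1],
    [-0.013,0.034,0,0,0,0,-1],
    [-0.013,0.034,0,0,0,0,-1],
    [-0.013,0.034,0,0,0,0,-1],
    [-0.013,0.034,0,0,0,0,-1],
    [-0.008,0.02,0,0,0,0,-1]
  ]
}}

```text
t: 6.4
tcp_pos: [0.5203, -0.0365, 0.2257]
tool_rot: [0.987, 0.16, -0.003, -0.0]
force: [0.4, 1.1, -4.7]
finger_gap: 0.572
gripper_force: 75.1
```

Request:
{"method": "drive_tool", "body": {
  "plan": [
    [0,0,0,0,0,1.5,-1],
    [0,0,0,0,0,0,-1],
    [0,0,0,0,0,0,-1],
    [0,0,0,0,0,0,-1]
  ]
}}

```text
t: 6.8
tcp_pos: [0.5222, -0.0324, 0.2276]
tool_rot: [0.989, 0.149, -0.001, -0.0]
force: [-0.1, 0.2, -3.9]
finger_gap: 0.57
gripper_force: 75.1
```

```bash
cat > m.py <<'E'
from h import *
d=snap('wrist');cv2.imwrite('pics/w5.png',d['image'][...,::-1]);np.savez('w5',**d)
s=manip.sense();print({k:np.round(s[k],4) for k in('t','tcp_pos','tool_rot','q','force')})
t=s['tcp_pos'];P=pts(d);D=np.hypot(P[...,0]-t[0],P[...,1]-t[1])
for lo,hi in((.16,.19),(.19,.2),(.2,.225)):
  m=(P[...,2]>lo)&(P[...,2]<hi)&(D<.06);q=P[m];
  if m.sum()>50:print(lo,m.sum(),q[:,2].mean(),cv2.minAreaRect(q[:,:2].astype(np.float32)))
a=snap('top');A=pts(a);cv2.imwrite('pics/t5.png',a['image'][...,::-1]);np.savez('t5',**a)
E
python3 m.py
```

```text
{'t': np.float64(6.85), 'tcp_pos': array([ 0.5224, -0.0324,  0.2279]), 'tool_rot': array([ 9.888e-01,  1.491e-01, -5.000e-04, -2.000e-04]), 'q': array([-0.2757,  0.4151,  1.7045,  0.    ,  1.0232,  0.9958]), 'force': array([-0.4484, -0.5476, -4.9333])}
0.16 1844 0.17639813435086038 ((0.5401656627655029, -0.02376798912882805), (0.03517448157072067, 0.0755375325679779), 32.22446060180664)
0.19 3362 0.19494820360515897 ((0.5277608036994934, -0.03556482866406441), (0.048284176737070084, 0.05498915910720825), 68.7999038696289)
0.2 2339 0.2130227437874841 ((0.5403800010681152, -0.028778210282325745), (0.02492288127541542, 0.07296444475650787), 15.303720474243164)
```

View pics/w5.png

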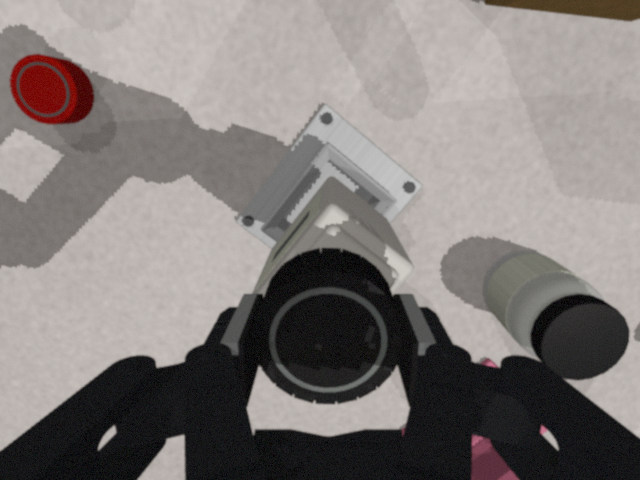

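Request:
{"method": "drive_tool", "body": {
  "plan": [
    [-0.0015,-0.0012,0.02,0,0,0,-1],
    [0,0,0.025,0,0,0,-1],
    [0,0,0.005,0,0,0,-1],
    [0,0,0,0,0,0,-1],
    [0,0,0,0,0,0,-1],
    [0,0,0,0,0,0,-1]
  ]
}}

```text
t: 7.5
tcp_pos: [0.522, -0.0328, 0.1795]
tool_rot: [0.989, 0.148, 0.001, 0.001]
force: [0.3, -0.3, -4.8]
finger_gap: 0.576
gripper_force: 75.1
```

```bash
cat > m2.py <<'E'
from h import *
from scipy.ndimage import binary_erosion
d=snap('wrist')
s=manip.sense();print({k:np.round(s[k],4) for k in('t','tcp_pos','tool_rot','force')})
t=s['tcp_pos'];zb=t[2]-.1187;P=pts(d);D=np.hypot(P[...,0]-t[0],P[...,1]-t[1])
m=(abs(P[...,2]-zb-.1275)<.004)&(D<.022);q=P[binary_erosion(m,iterations=4)]
A=np.linalg.lstsq(np.c_[q[:,:2]-t[:2],np.ones(len(q))],q[:,2],rcond=None)[0];print('cap plane dz/dx,dz/dy,z',A)
m=(abs(P[...,2]-zb-.089)<.008)&(D<.055);q=P[m][:,:2].astype(np.float32);r=cv2.minAreaRect(q);print(m.sum(),r)
h=np.array([.5216,-.0335]);a=np.radians(68.5);u=np.array([np.cos(a),np.sin(a)]);v=np.array([u[1],-u[0]])
pu=(q-h)@u;pv=(q-h)@v;print('u mid',(pu.max()+pu.min())/2,'u ext',np.ptp(pu),'v end-32mm',pv.max()-.032)
b=t[:2]+[.0011,-.001]-h;print('by tcp u,v',b@u,b@v)
E
python3 m2.py
```

```text
{'t': np.float64(7.55), 'tcp_pos': array([ 0.5219, -0.0328,  0.1794]), 'tool_rot': array([9.889e-01, 1.484e-01, 1.200e-03, 5.000e-04]), 'force': array([ 0.9434, -0.7324, -3.7707])}
cap plane dz/dx,dz/dy,z [ 0.00886768 -0.01129975  0.18864863]
4181 ((0.5278370976448059, -0.03561822324991226), (0.047646377235651016, 0.055056504905223846), 68.8076171875)
u mid 0.0003940040516985741 u ext 0.04761144987662802 v end-32mm 0.0021596059012779084
by tcp u,v 0.00021144456331106034 0.001442411548769373
```

```bash
python3 - <<'E'
from h import *
d=dict(np.load('w5.npz'));o,Q=dots(d,[(326,118),(409,187),(248,221)],.008)
print(Q.round(4),'centre from diagonal',(Q[1]+Q[2])/2)
E
python3 m2.py; python3 -c "
from h import *
print(np.mean([manip.sense()['tcp_pos'] for _ in range(20)],0))"
```

```text
[[ 0.591  -0.0111  0.008 ]
 [ 0.5574 -0.0968  0.008 ]
 [ 0.4886  0.0297  0.008 ]] centre from diagonal [ 0.52301733 -0.03358194  0.008     ]
{'t': np.float64(7.6), 'tcp_pos': array([ 0.5217, -0.0328,  0.1793]), 'tool_rot': array([9.889e-01, 1.483e-01, 1.000e-03, 4.000e-04]), 'force': array([-0.3966, -0.9473, -5.0886])}
cap plane dz/dx,dz/dy,z [ 0.00804988 -0.00963989  0.18863223]
4187 ((0.5279436111450195, -0.03567271679639816), (0.047451283782720566, 0.054723307490348816), 68.68063354492188)
u mid 0.0003718577861951695 u ext 0.04744559198927453 v end-32mm 0.002086138031464034
by tcp u,v 0.00015931798846370186 0.0012352372698324558
[ 0.52170768 -0.03280448  0.17929879]
```

Request:
{"method": "drive_tool", "body": {
  "plan": [
    [-0.0015,-0.001,0.008,0,0,0,-1],
    [0,0,0,0,0,0,-1],
    [0,0,0,0,0,0,-1]
  ]
}}

```text
t: 7.9
tcp_pos: [0.5188, -0.032, 0.17]
tool_rot: [0.989, 0.148, -0.001, -0.0]
force: [0.2, -0.3, -5.7]
finger_gap: 0.573
gripper_force: 75.0
```

```bash
python3 m2.py
```

```text
{'t': np.float64(7.95), 'tcp_pos': array([ 0.5192, -0.0321,  0.1701]), 'tool_rot': array([ 9.890e-01,  1.482e-01, -2.000e-04, -1.000e-04]), 'force': array([ 0.0759,  0.7905, -4.4057])}
cap plane dz/dx,dz/dy,z [ 0.00335294 -0.00680862  0.17916113]
4160 ((0.5246158838272095, -0.03494968265295029), (0.04779161140322685, 0.05480988696217537), 68.80317687988281)
u mid -0.00013525942570331677 u ext 0.04782622564531397 v end-32mm -0.0011578574169458927
by tcp u,v -0.0001444258769197146 -0.0013852930702518834
```

Request:
{"method": "drive_tool", "body": {
  "plan": [
    [0.001,0.0006,0,0,0,0,-1],
    [0,0,0.007,0,0,0,-1],
    [0,0,0.007,0,0,0,-1],
    [0,0,0,0,0,0,-1],
    [0,0,0,0,0,0,-1]
  ]
}}

```text
t: 8.45
tcp_pos: [0.5201, -0.0323, 0.1558]
tool_rot: [0.989, 0.148, -0.001, -0.0]
force: [-0.1, -0.1, -4.0]
finger_gap: 0.574
gripper_force: 75.0
```

```bash
python3 m2.py
```

```text
{'t': np.float64(8.5), 'tcp_pos': array([ 0.5204, -0.0324,  0.1561]), 'tool_rot': array([ 9.889e-01,  1.483e-01, -2.000e-04, -1.000e-04]), 'force': array([-0.4386,  0.0419, -3.7704])}
cap plane dz/dx,dz/dy,z [ 0.00312399 -0.00858895  0.16497959]
4150 ((0.5261297225952148, -0.035323504358530045), (0.047780245542526245, 0.05433957278728485), 68.93622589111328)
u mid 8.978727210112031e-05 u ext 0.04767404479456271 v end-32mm 0.000153146713682481
by tcp u,v 3.164507197085922e-05 -0.00011637785037650623
```

Request:
{"method": "drive_tool", "body": {
  "plan": [
    [0,0,0.008,0,0,0,-1],
    [0,0,0.008,0,0,0,-1],
    [0,0,0.006,0,0,0,-1],
    [0,0,0.003,0,0,0,-1],
    [0,0,0,0,0,0,-1],
    [0,0,0,0,0,0,-1]
  ]
}}

```text
t: 9.1
tcp_pos: [0.5205, -0.0325, 0.1312]
tool_rot: [0.989, 0.148, -0.0, -0.0]
force: [0.7, 0.1, -4.6]
finger_gap: 0.571
gripper_force: 75.0
```

```bash
python3 m2.py
```

```text
{'t': np.float64(9.15), 'tcp_pos': array([ 0.5206, -0.0325,  0.1314]), 'tool_rot': array([9.889e-01, 1.483e-01, 2.000e-04, 1.000e-04]), 'force': array([ 0.053 ,  0.6029, -4.625 ])}
cap plane dz/dx,dz/dy,z [ 0.00416016 -0.0094853   0.1404191 ]
4154 ((0.5263014435768127, -0.035201895982027054), (0.04750864952802658, 0.05499101057648659), 68.76313781738281)
u mid 0.0002144796855417224 u ext 0.04751017126574884 v end-32mm 0.0005126101879030509
by tcp u,v 6.833269962540402e-05 0.0001292895150250413
```

Request:
{"method": "drive_tool", "body": {
  "plan": [
    [0,0,0.002,0,0,0,-1],
    [0,0,0.002,0,0,0,-1],
    [0,0,0.001,0,0,0,-1],
    [0,0,0,0,0,0,-1],
    [0,0,0,0,0,0,-1],
    [0,0,0,0,0,0,-1]
  ]
}}

```text
t: 9.75
tcp_pos: [0.5208, -0.0327, 0.127]
tool_rot: [0.989, 0.148, 0.001, 0.0]
force: [-1.3, -1.2, 5.3]
finger_gap: 0.569
gripper_force: 76.0
```

```bash
python3 m2.py
```

```text
{'t': np.float64(9.8), 'tcp_pos': array([ 0.5208, -0.0326,  0.1269]), 'tool_rot': array([9.889e-01, 1.483e-01, 6.000e-04, 3.000e-04]), 'force': array([-1.7662, -0.8729,  4.5585])}
cap plane dz/dx,dz/dy,z [ 0.00619242 -0.00941753  0.13620532]
4189 ((0.5266420245170593, -0.03568094223737717), (0.04807989299297333, 0.054936882108449936), 68.76383972167969)
u mid -9.75336850666652e-05 u ext 0.04802277222693377 v end-32mm 0.000974086480386431
by tcp u,v 1.0261826144435655e-05 0.0003366273457900793
```

The force flipped from -4.6 N to +5 N at the expected height, so the bottle is seated. Next I push the cap down.

Request:
{"method": "drive_tool", "body": {
  "plan": [
    [0,0,0.002,0,0,0,-1],
    [0,0,0.002,0,0,0,-1],
    [0,0,0.002,0,0,0,-1],
    [0,0,0,0,0,0,-1],
    [0,0,0,0,0,0,-1],
    [0,0,0,0,0,0,-1]
  ],
  "newtons": 90
}}

```text
t: 10.4
tcp_pos: [0.5208, -0.0327, 0.121]
tool_rot: [0.989, 0.148, 0.001, 0.0]
force: [-2.3, -1.4, 7.9]
finger_gap: 0.566
gripper_force: 94.8
```

```bash
python3 m2.py
```

```text
{'t': np.float64(10.45), 'tcp_pos': array([ 0.5208, -0.0327,  0.121 ]), 'tool_rot': array([9.889e-01, 1.483e-01, 5.000e-04, 4.000e-04]), 'force': array([-1.3327, -0.9364,  6.8831])}
cap plane dz/dx,dz/dy,z [ 0.00548323 -0.00915564  0.13009547]
3722 ((0.5266819596290588, -0.03527277335524559), (0.04799412190914154, 0.05495461821556091), 68.82279968261719)
u mid 0.0002890238757857922 u ext 0.04794523617422773 v end-32mm 0.000928018586848961
by tcp u,v -6.271518865499222e-05 0.0003861477291831695
```

Request:
{"method": "drive_tool", "body": {
  "plan": [
    [0,0,0.0005,0,0,-3,-1],
    [0,0,0,0,0,-5,-1],
    [0,0,0,0,0,-5,-1],
    [0,0,0,0,0,-5,-1],
    [0,0,0,0,0,-5,-1],
    [0,0,0,0,0,-5,-1],
    [0,0,0,0,0,-5,-1],
    [0,0,0,0,0,-5,-1],
    [0,0,0,0,0,0,-1],
    [0,0,0,0,0,0,-1]
  ]
}}

```text
t: 11.45
tcp_pos: [0.522, -0.0325, 0.1208]
tool_rot: [0.887, 0.462, 0.002, 0.001]
force: [0.2, 0.6, 8.1]
finger_gap: 0.567
gripper_force: 94.6
```

```bash
python3 - <<'E'
from h import *
s=manip.sense();print({k:np.round(s[k],4) for k in('t','tcp_pos','tool_rot','q','force','ft_torque')})
d=snap('wrist');cv2.imwrite('pics/w6.png',d['image'][...,::-1])
E
```

```text
{'t': np.float64(11.45), 'tcp_pos': array([ 0.522 , -0.0325,  0.1208]), 'tool_rot': array([0.8868, 0.4621, 0.0016, 0.0011]), 'q': array([-2.7640e-01,  5.8060e-01,  1.8001e+00,  8.0000e-04,  7.5700e-01,
        3.3310e-01]), 'force': array([0.1681, 0.5685, 8.1259]), 'ft_torque': array([ 0.0775,  0.031 , -0.0177])}
```

View pics/w6.png

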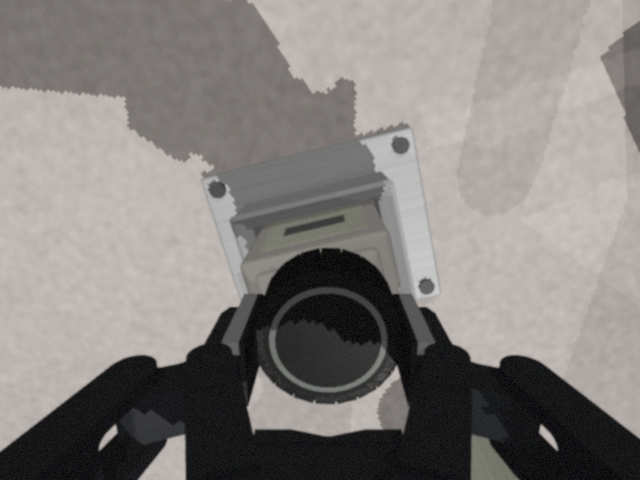

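The tool has turned 38° with almost no torque, and the bottle body at (315,240) sits square in the pocket. I keep turning.

Request:
{"method": "drive_tool", "body": {
  "plan": [
    [0,0,0,0,0,-5,-1],
    [0,0,0,0,0,-5,-1],
    [0,0,0,0,0,-5,-1],
    [0,0,0,0,0,-5,-1],
    [0,0,0,0,0,-5,-1],
    [0,0,0,0,0,-5,-1],
    [0,0,0,0,0,-5,-1],
    [0,0,0,0,0,-5,-1],
    [0,0,0,0,0,-2,-1],
    [0,0,0,0,0,0,-1]
  ]
}}

```text
t: 12.5
tcp_pos: [0.5221, -0.0326, 0.1208]
tool_rot: [0.662, 0.749, 0.001, 0.002]
force: [0.2, 0.5, 7.7]
finger_gap: 0.567
gripper_force: 94.6
```

```bash
python3 - <<'E'
from h import *
s=manip.sense();print({k:np.round(s[k],4) for k in('t','tcp_pos','tool_rot','q','force','ft_torque')})
E
```

```text
{'t': np.float64(12.5), 'tcp_pos': array([ 0.5221, -0.0326,  0.1208]), 'tool_rot': array([0.6622, 0.7493, 0.0012, 0.0017]), 'q': array([-2.764e-01,  5.806e-01,  1.800e+00,  1.000e-03,  7.569e-01,
       -4.003e-01]), 'force': array([0.1741, 0.4609, 7.698 ]), 'ft_torque': array([ 0.0603, -0.0362, -0.0181])}
```

Request:
{"method": "drive_tool", "body": {
  "plan": [
    [0,0,-0.003,0,0,0,-1],
    [0,0,-0.004,0,0,0,-1],
    [0,0,-0.003,0,0,0,-1],
    [0,0,0,0,0,0,-1],
    [0,0,0,0,0,0,-1]
  ]
}}

```text
t: 13.0
tcp_pos: [0.5211, -0.0325, 0.1299]
tool_rot: [0.662, 0.749, 0.0, 0.001]
force: [1.3, -0.3, 3.5]
finger_gap: 0.569
gripper_force: 94.0
```

Request:
{"method": "drive_tool", "body": {
  "plan": [
    [0,0,-0.003,0,0,0,-1],
    [0,0,-0.003,0,0,0,-1],
    [0,0,0,0,0,0,-1],
    [0,0,0,0,0,0,-1]
  ]
}}

```text
t: 13.4
tcp_pos: [0.5198, -0.0323, 0.1355]
tool_rot: [0.662, 0.749, -0.0, -0.001]
force: [-0.1, 0.5, -1.0]
finger_gap: 0.569
gripper_force: 93.7
```

```bash
python3 - <<'E'
from h import *
s=manip.sense();print({k:np.round(s[k],4) for k in('t','tcp_pos','force','ft_torque')})
d=snap('wrist');P=pts(d);t=s['tcp_pos'];D=np.hypot(P[...,0]-.5216,P[...,1]+.0335)
for lo,hi in((.092,.099),(.099,.108),(.13,.15)):
    m=(P[...,2]>lo)&(P[...,2]<hi)&(D<.05);print(lo,m.sum(),np.median(P[m][:,2]) if m.any() else 0)
m=(P[...,2]>.08)&(P[...,2]<.115)&(D<.05);print(np.histogram(P[m][:,2],bins=np.arange(.08,.116,.002)))
E
```

```text
{'t': np.float64(13.4), 'tcp_pos': array([ 0.5198, -0.0323,  0.1355]), 'force': array([-0.1483,  0.4527, -0.9743]), 'ft_torque': array([ 0.0511, -0.0304,  0.0346])}
0.092 3277 0.0944268863424951
0.099 835 0.10026092541506268
0.13 19494 0.1442655703892921
(array([ 121,  183,  155,  134,  151,  241, 1035, 1878,  193,  483,  518,
          5,    0,    0,    0,    0,    0]), array([0.08 , 0.082, 0.084, 0.086, 0.088, 0.09 , 0.092, 0.094, 0.096,
       0.098, 0.1  , 0.102, 0.104, 0.106, 0.108, 0.11 , 0.112, 0.114]))
```

The cap is free, and the shoulder is still at 0.094 to 0.100 m, so the bottle stayed seated. Now I lift straight up.

Request:
{"method": "drive_tool", "body": {
  "plan": [
    [0,0,-0.007,0,0,0,-1],
    [0,0,-0.012,0,0,0,-1],
    [0,0,-0.012,0,0,0,-1],
    [0,0,-0.012,0,0,0,-1],
    [0,0,-0.012,0,0,0,-1],
    [0,0,-0.012,0,0,0,-1],
    [0,0,-0.005,0,0,0,-1],
    [0,0,0,0,0,0,-1],
    [0,0,0,0,0,0,-1],
    [0,0,0,0,0,0,-1]
  ]
}}

```text
t: 14.45
tcp_pos: [0.52, -0.0323, 0.2072]
tool_rot: [0.662, 0.749, -0.0, -0.001]
force: [0.1, 0.2, 0.1]
finger_gap: 0.566
gripper_force: 93.7
```

```bash
python3 - <<'E'
from h import *
s=manip.sense();print({k:np.round(s[k],4) for k in('t','tcp_pos','force','qd','gripper_force')})
d=snap('wrist');P=pts(d);D=np.hypot(P[...,0]-.5216,P[...,1]+.0335);cv2.imwrite('pics/w7.png',d['image'][...,::-1])
d2=snap('scene');cv2.imwrite('pics/s7.png',cv2.resize(d2['image'][60:300,200:520,::-1],(800,600)))
m=(P[...,2]>.08)&(P[...,2]<.13)&(D<.05);print(np.histogram(P[m][:,2],bins=np.arange(.08,.131,.004)))
m=(P[...,2]>.09)&(P[...,2]<.106)&(D<.05);print(cv2.minAreaRect(P[m][:,:2].astype(np.float32)))
E
```

```text
{'t': np.float64(14.45), 'tcp_pos': array([ 0.52  , -0.0323,  0.2072]), 'force': array([0.1222, 0.2399, 0.101 ]), 'qd': array([-0.0002,  0.0046, -0.0005,  0.0001,  0.0004,  0.0005]), 'gripper_force': np.float64(93.7015)}
(array([ 122,  125,  186, 1753,  696, 1376,   47,   56,   75,  160,  410,
        699]), array([0.08 , 0.084, 0.088, 0.092, 0.096, 0.1  , 0.104, 0.108, 0.112,
       0.116, 0.12 , 0.124, 0.128]))
((0.5221450328826904, -0.03435049206018448), (0.048147909343242645, 0.06428070366382599), 68.79541015625)
```

View pics/s7.png

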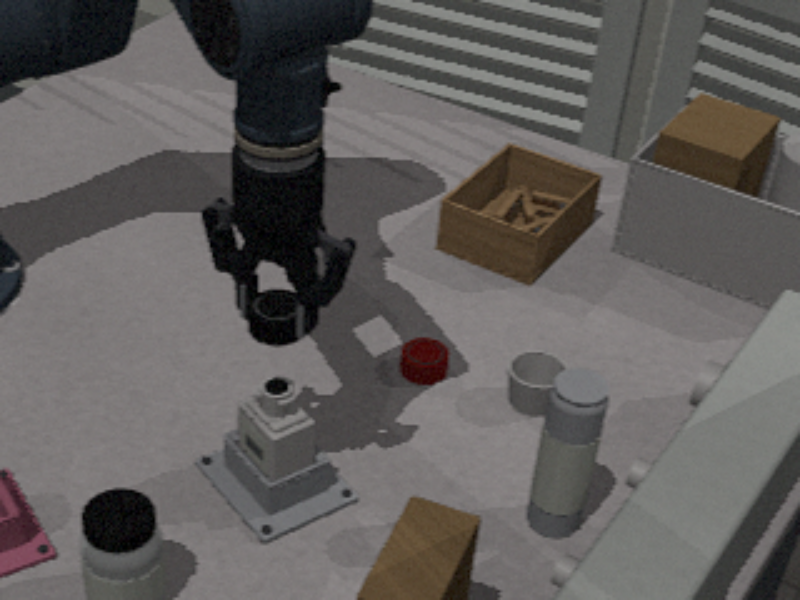

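The crop shows the cap in the fingers at (280,318). The open bottle stands seated in the grey holder at (277,430), and nothing else has moved.

```bash
python3 -c "
from station import manip
print(manip.sign_off())"
```

```text
the job is handed in; nothing more can be done
None
```

The bottle is seated in the grey metal pocket, its cap is off and held level in the gripper about 8 cm above where it sat, and the job is handed in; the sign-off returned no verdict.

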